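# Load the artwork carrier and open the shutter one click

### The job

Set up a strip-test exposure. With the shutter still shut, take the framed glass carrier from the sloped rack, hook its tongue under the retaining lip of the exposure unit and swing it down gently, without slamming it, until it lies flat in its bed between the guides. Then draw the shutter open by its tab until it clicks into its first stop, no farther; let go and leave the other things on the table where they are.

Things in the scene. Friction and masses are not known exactly. Their poses are not given: they have to be found in the camera images.
- unit: Bench-top UV exposure unit, white box 80 mm high, fixed to the table. Origin on the table under the light port's centre; z up, +y = the way the shutter opens. Housing x -105 to +105, y -85 to +225 mm. On top an aluminium bed (x -75 to +68, y -75 to +75) with the port, a retaining lip on its -x side, a low stop bar on its +x side and guides on both y sides.
- bed (a point): Centre of the port on the bed's flat surface, 98 mm above the table; axes as the unit's. Port 78 (x) x 84 mm. Stop bar: inner face at x +54 mm, 6 mm high. Side guides at x -20 to +40: inner faces at y -62.5 and +62.5, 5 mm high, with outward flares to 11 mm. The loaded carrier lies flat here with its x along this x, its middle within -2 to +4 mm in x and 2.5 mm in y of this point.
- lip (a point): Middle of the lower free edge of the retaining lip, at x -58 mm from the bed's centre, 6 mm above the bed; axes as the unit's. The lip is a strip 3 mm thick, y -50 to +50, overhanging the bed by 10 mm: the upright behind it has its face at x -68. The 3 mm tongue enters the 6 mm gap with the carrier tilted about 20 to 25 degrees (rail edge up) and goes farther in as the carrier swings down.
- carrier_rail (a point): Centre of the black grip rail of the loose glass carrier: 10 mm thick (x), 90 long (y), standing 26 up from the face, its centre 38 mm in x from the carrier's middle and 23 above its underside. Carrier: aluminium frame 100 (x) x 120 (y) x 10 mm with glass, 0.2 to 0.4 kg. x runs from tongue edge to rail edge, y along the rail, z out of the face.
- carrier_tongue (a point): Middle of the outer lower edge of the carrier's tongue, 66 mm to -x from the carrier's middle, in the plane of its underside; axes as for the rail. The tongue is 3 mm thick and 90 mm wide, level with the underside, and stands 16 mm out of the frame's -x edge.
- rack: Plywood rack fixed to the table, 150 x 140 mm, about 105 high; origin on the table under its middle. Its face slopes up at 35 degrees towards its +x (away from the robot). The carrier lies on it face up, tilted 35 degrees, its tongue low and towards the robot, held by a ledge 9 mm high.
- shutter (a joint): Opening in m of the shutter, a dark steel plate that slides under the bed to the unit's +y: 0 shut, 0.088 end of travel; friction 1 to 2 N. Notches 26 mm apart in its edge are its stops. The first lies somewhere from 0.019 to 0.033 (the index stop is clamped anew for each job) and must be felt: over some 4 mm a pull of 3 to 4 N onwards, then within 1 to 2 mm a resistance of some 5 N; pushing on with over 7 N rides past it.
- shutter_tab (a point): Centre of the shutter's finger tab: black upright block 12 mm thick (y), 26 wide (x), 30 tall, top 118 mm above the table. It stands at unit x 0, y 128 mm plus the opening, z 103; the plate under it is at z 87. Axes as the unit's.
- plunger (a joint): Spring roller of the index stop, the small block with a screw knob clamped beside the shutter (unit x 60 to 86 mm, y about 100, top 107 mm; not to be touched). 0 = dropped home into a notch, where it centres and holds the shutter; about 0.003 m = pressed back, riding on the plain edge.
- ink_pot: Bystander: white ink pot, 84 mm across, 95 mm tall, origin at its underside; leave alone.
- squeegee: Bystander: wooden squeegee lying flat, 110 x 200 x 26 mm, origin at its underside; leave alone.
- tape_roll: Bystander: roll of paper tape, 96 mm across, 25 mm high, origin at its underside; leave alone.
- ink_knife: Bystander: ink knife with wooden handle lying on the table, 220 mm long, origin at its underside; leave alone.
Things that resemble listed ones, but are neither listed nor needed, are in the scene too. Leave any blue or purple look-alike of the part that bears carrier_rail alone.

How it is judged:
By the outcome, as a careful person would: the job done as asked, in the order asked, and still so for the second after the job is handed in, with the robot touching nothing.
It also fails if it takes over 54 s, if anything falls off the work surface, if the arm or the gripper's body presses on something with over 40 N, if the wrist force passes 120 N, or if a joint passes its speed limit or range.

### The arm

A 6-joint arm with a two-finger parallel gripper is mounted at the origin on the work surface. World frame = base frame: x ahead of the robot, y to its left, z up, the work surface at z = 0. Lengths are in m, angles in rad, forces in N, time in s.
With the tool pointing down it reaches from about 0.35 to 0.8 m from the base axis. Payload 7.3 kg.
Tool frame: the origin (TCP) lies between the finger pads; the fingertips stand 25 mm ahead of it and the grasp point (between the pads) lies 6 mm ahead of it (r.tip_extent is the distance from the TCP to the fingertips, in m); z points along the fingers, y is the direction in which the jaws open and shut (so a half turn about z gives the same grasp; the last joint's range is limited). The gripper opens to 85 mm and grips with 20 to 120 N. Pads are 22 mm wide; open, the fingers measure 114 mm over their backs; the gripper's body (76 mm by 85 mm) begins 54 mm behind the grasp point. The pads swing forward as they close: fully open they stand 13 mm farther back than shut.
Start: joints at [-1.479, 0.342, 1.524, -0, 1.275, -0.146], TCP at [0.124, -0.51, 0.256] pointing down, gripper open.
Joint ranges: [-2.53, 2.53], [-0.77, 2.02], [0.04, 2.7], [-1, 4.14], [0.28, 2.66], [-3.11, 3.11]. Speed limits (rad/s): [2.57, 2.57, 3.14, 3.14, 3.14, 3.14].

### API

Orientations are given as a unit quaternion [x, y, z, w].
In Python, from workcell import r, command_gripper, optics gives the robot as it stands. The module is installed in compiled form; this text tells all that it offers. Calls block until the motion is done:
- r.reach(position, orientation): joint-space move of the TCP to a pose.
- r.move_straight(position, orientation=None, speed=0.15, max_force=None): straight line of the TCP; orientation=None keeps the orientation; speed is the mean speed in m/s. With max_force (N) it stops when the force on the tool has changed by that much, and returns True; else False.
- r.movej(angles): joint-space move.
- command_gripper(opening, force=None): finger opening in m; force is the grip in N (None keeps the last); returns when the fingers have stopped.
- r.hold(seconds).
- r.solve_ik(position, orientation): joint angles nearest the present ones, or None.
- r.read_state(): the state.
- optics.get_image(name): name is "side" or "top"; returns (picture, depth): 420x560x3 uint8, red, green, blue; 420x560 float32, m along the optical axis (not along the pixel's ray), 0 where there is no reading.
- optics.camera_model(name): a dict with "K" (3x3 intrinsics, pixels), "R" (3x3) and "t" (3): a world point X has camera coordinates R X + t. Camera axes: x right, y down, z forward; pixel columns grow to the right and rows downward; lengths in m; the calibration is good to about 2 mm. A picture is of the moment at which its call begins. camera_model takes no time and is no camera call.
A pose or a line that the arm cannot do raises r.PlanningError and nothing moves.
- r.finish_job(): hands the job in, once; it reports no verdict.
The state is a dict: "time_s": time; "joint_positions": joint angles; "dq": joint speeds; "tau": joint torques, N m; "eef_pos": TCP position; "eef_rot": TCP orientation; "contact_force": force on the tool from outside, world axes, zero at the start; "torque": the same for the moment, N m; "grip_width": finger opening in m.
Only numpy, scipy, OpenCV 4.12 (cv2) and the standard library are available. Lean on these libraries where they do the work, as an engineer would, in place of code of your own. Each camera call takes 0.05 s, during which the arm holds its last target. There are 200 camera calls.

## Working session

There is one attempt and no reset: what is moved stays moved. The work goes in short steps, each a Python script; the robot and the scene stay as the last script left them, time stands still between calls to the robot, and variables do not carry over. Pictures are saved under pics/ and viewed, about 8 in all and at most 12, crops included, and the job is handed in when it is done.

```bash
mkdir -p pics; ls
python3 - <<'E'
from workcell import r, optics
import cv2, numpy as np
for n in ("top","side"):
    im,d=optics.get_image(n); m=optics.camera_model(n)
    cv2.imwrite(f"pics/{n}0.png",im[:,:,::-1]); np.savez(f"{n}0.npz",im=im,d=d,**m)
    print(n,m['K'].round(1).tolist(),m['R'].round(3).tolist(),m['t'].round(3).tolist(), (d>0).mean())
s=r.read_state(); print(s['time_s'],s['eef_rot'],s['contact_force'],s['grip_width'],r.tip_extent)
E
```

```text
pics
top [[416.0, 0.0, 272.2], [0.0, 416.0, 209.2], [0.0, 0.0, 1.0]] [[-0.003, -1.0, -0.003], [-0.997, 0.004, -0.072], [0.072, 0.003, -0.997]] [-0.039, 0.534, 1.181] 0.9959863945578231
side [[495.5, 0.0, 276.1], [0.0, 495.5, 211.3], [0.0, 0.0, 1.0]] [[0.989, -0.149, -0.009], [-0.088, -0.532, -0.842], [0.12, 0.834, -0.539]] [-0.53, 0.084, 1.614] 0.996016156462585
0.1 [ 9.92941319e-01  1.18604869e-01  2.18544317e-05 -6.49015020e-04] [-0.03650342 -0.6094994  -0.03548831] 0.08547520608537691 0.025
```

View pics/top0.png

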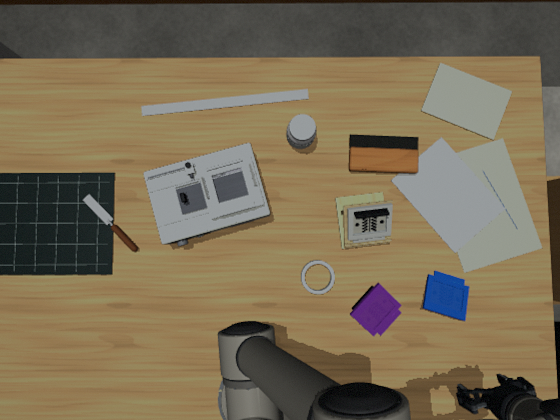

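View pics/side0.png

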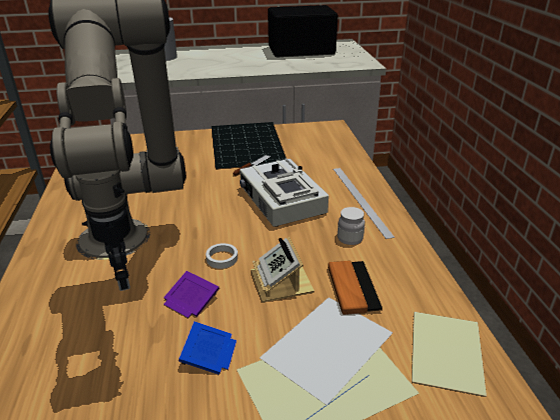

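Top: unit port at about (230,186), shutter tab (184,198), index stop (190,168), rack with carrier (368,222). Side: carrier at (280,262), unit at (285,190). Next: enlarged crops of both.

Run:
```python
import cv2, numpy as np
t=np.load("top0.npz")['im'][:,:,::-1]; s=np.load("side0.npz")['im'][:,:,::-1]
def c(im,x,y,w,h,k): return cv2.resize(im[y:y+h,x:x+w],(w*k,h*k),interpolation=cv2.INTER_CUBIC)
a=c(t,140,140,135,110,5); cv2.imwrite("pics/c1.png",a)
b=np.hstack([c(t,335,190,65,60,6),c(s,250,232,65,72,6)[:360]]); d=c(s,235,155,97,75,6)
cv2.imwrite("pics/c2.png",b); cv2.imwrite("pics/c3.png",d)
```

```text
(no output)
```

View pics/c1.png

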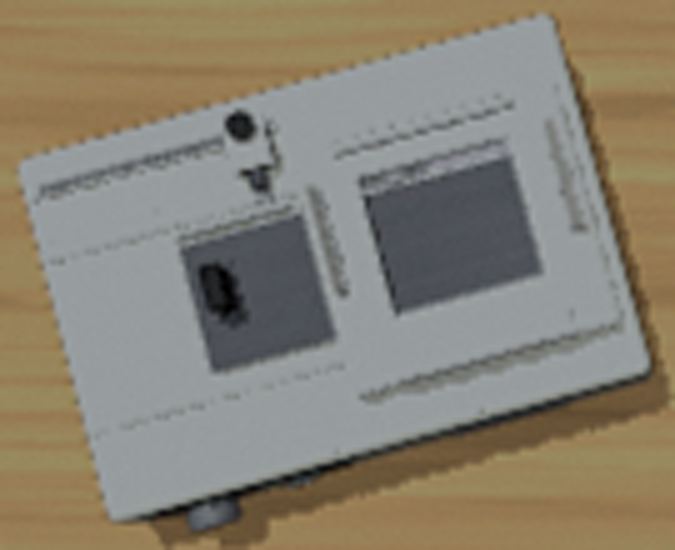

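View pics/c2.png

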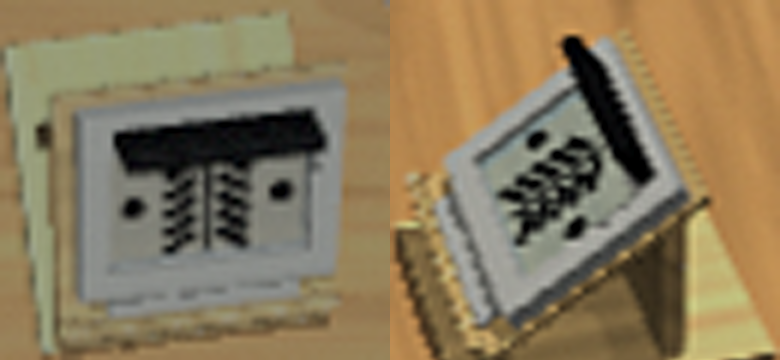

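View pics/c3.png

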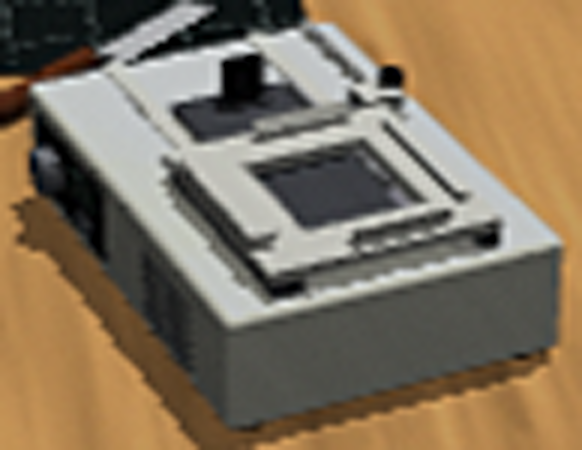

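Crops: the lip runs along the unit's robot-facing side, shutter tab is dark at c1 (220,285), and the carrier lies on the rack with its rail high and away from the robot. Now measuring in both views.

```bash
cat > m.py <<'E'
import cv2, numpy as np
class V:
    def __init__(s,n,k=0):
        z=np.load(f"{n}{k}.npz"); s.im,s.d,s.K,s.R,s.t=[z[a] for a in("im","d","K","R","t")]
        v,u=np.mgrid[:420,:560]; s.ray=np.stack([(u-s.K[0,2])/s.K[0,0],(v-s.K[1,2])/s.K[1,1],np.ones_like(u)],-1)
        s.P=(s.ray*s.d[...,None]-s.t)@s.R; s.hsv=cv2.cvtColor(s.im,cv2.COLOR_RGB2HSV)
    def onplane(s,uv,n,c):   # pixels -> points with n.X=c
        uv=np.asarray(uv,float).reshape(-1,2); q=np.c_[(uv-s.K[:2,2])/s.K[[0,1],[0,1]],np.ones(len(uv))]@s.R
        o=-s.R.T@s.t; return o+q*((c-n@o)/(q@n))[:,None]
    def pix(s,X): q=np.atleast_2d(X)@s.R.T+s.t; return q[:,:2]/q[:,2:]*s.K[[0,1],[0,1]]+s.K[:2,2]
def box(xy): 
    (c,wh,a)=cv2.minAreaRect((np.asarray(xy)*1000).astype(np.float32)); return np.round(c,1),np.round(wh,1),round(a,2)
def big(m):
    k,l,st,_=cv2.connectedComponentsWithStats(m.astype(np.uint8)); return l==1+st[1:,4].argmax()
E
cat > a.py <<'E'
from m import *
ez=np.array([0,0,1.])
for n,uw,rw in (("top",(135,275,130,255),(335,400,190,250)),("side",(232,335,150,235),(250,318,232,304))):
    v=V(n); z=v.P[...,2]; print("==",n)
    def win(w): m=np.zeros((420,560),bool); m[w[2]:w[3],w[0]:w[1]]=1; return m
    W=win(uw)
    h=big(W&(abs(z-.08)<.006)&(v.hsv[...,1]<60)); print("housing z",np.median(z[h]),h.sum(),box(v.P[h][:,:2]))
    b=W&(abs(z-.098)<.0035)&(v.hsv[...,1]<60); b=big(b); print("bed z",np.median(z[b]),b.sum(),box(v.P[b][:,:2]))
    t=W&(z>.109)&(v.hsv[...,2]<60); t=big(t); print("tab",t.sum(),v.P[t].mean(0).round(4),v.P[t].min(0).round(3),v.P[t].max(0).round(3))
    c=W&(abs(z-.105)<.008); print("knob etc", np.percentile(z[W],99.5))
    dk=W&(abs(z-.087)<.005)&(v.hsv[...,2]<110); 
    k,l,st,_=cv2.connectedComponentsWithStats(dk.astype(np.uint8))
    for i in range(1,k):
        if st[i,4]>150: print("dark",st[i],np.median(z[l==i]).round(4),box(v.P[l==i][:,:2]))
    # carrier
    W=win(rw); f=big(W&(v.hsv[...,1]<45)&(v.hsv[...,2]>90)&(z>.03)); p=v.P[f]
    for _ in range(6):
        c=p.mean(0); nn=np.linalg.svd(p-c,full_matrices=False)[2][2]; nn*=np.sign(nn[2])
        p=v.P[f]; p=p[abs((p-c)@nn)<.003]
    print("plane n",nn.round(3),"tilt",np.degrees(np.arccos(nn[2])).round(2),"az up",np.degrees(np.arctan2(-nn[1],-nn[0])).round(2),len(p))
    ex=ez-nn*nn[2]; ex/=np.linalg.norm(ex); ey=np.cross(nn,ex)
    q=(p-c)@np.c_[ex,ey]; B=box(q); print("frame+... in plane",B, "centre",(c+B[0][0]/1e3*ex+B[0][1]/1e3*ey).round(4))
    bl=big(W&(v.hsv[...,2]<50)&(((v.P-c)@nn)>.006)&(((v.P-c)@nn)<.05)); hh=(v.P[bl]-c)@nn
    print("rail",bl.sum(),"h pct",np.percentile(hh,[5,50,95]).round(4))
    top=v.P[bl][hh>.022]; q=(top-c)@np.c_[ex,ey]; B2=box(q); print("rail top",len(top),B2,(c+B2[0][0]/1e3*ex+B2[0][1]/1e3*ey+nn*np.median(hh[hh>.022])).round(4))
E
python3 a.py
```

```text
== top
housing z 0.07940119812811437 4823 (array([575.6, 141. ]), array([209.8, 308.7]), 15.55)
bed z 0.09742511997846462 1409 (array([591.6,  72.8]), array([143.2, 149.9]), 15.78)
tab 47 [0.5593 0.1971 0.1166] [0.547 0.189 0.11 ] [0.571 0.205 0.121]
knob etc 0.11537244706865375
dark [213 172  35  31 696] 0.0863 (array([592. ,  73.9]), array([65.9, 82.6]), 15.53)
dark [176 183  31  31 570] 0.0864 (array([559.9, 180.4]), array([71.6, 68.6]), 15.83)
plane n [-0.925 -0.253  0.282] tilt 73.61 az up 15.31 85
frame+... in plane (array([ 1.6, -2.9]), array([ 51.4, 122. ]), 29.21) centre [ 0.4889 -0.3098  0.0767]
rail 11 h pct [0.0071 0.0085 0.0145]
rail top 0 (array([0., 0.]), array([0., 0.]), 0.0) [nan nan nan]
== side
housing z 0.07911212992469874 1285 (array([577.8, 138.2]), array([209.9, 316.8]), 15.73)
bed z 0.0973945396557025 519 (array([599.4,  85. ]), array([161.5, 188.8]), 15.27)
tab 22 [0.562  0.1923 0.1141] [0.551 0.183 0.109] [0.574 0.203 0.121]
knob etc 0.1170097716070183
dark [277 179  25  14 201] 0.0867 (array([600.7,  89.1]), array([73.9, 76.7]), 11.62)
plane n [-0.642  0.143  0.753] tilt 41.14 az up -12.54 149
frame+... in plane (array([7.9, 3.4]), array([116. ,  96.9]), 17.02) centre [ 0.4897 -0.3087  0.0736]
rail 101 h pct [0.0076 0.0196 0.0313]
rail top 38 (array([53.1, 24.5]), array([ 9.4, 47.1]), 15.07) [ 0.5102 -0.2917  0.1236]
  return _methods._mean(a, axis=axis, dtype=dtype,
  ret = ret.dtype.type(ret / rcount)
```

```bash
cat > b.py <<'E'
from m import *
for n,rw in (("top",(340,398,196,248)),("side",(250,318,232,304))):
    v=V(n); z=v.P[...,2]; print("==",n)
    W=np.zeros((420,560),bool); W[rw[2]:rw[3],rw[0]:rw[1]]=1; W&=(z>.02)
    f=W&(v.hsv[...,1]<50)&(v.hsv[...,2]>95); print(f.sum(), np.percentile(z[f],[1,50,99]).round(3))
    p0=v.P[f]; a=np.radians(7);nn=np.array([-np.sin(.611)*np.cos(a),-np.sin(.611)*np.sin(a),np.cos(.611)])
    h=p0@nn; H,e=np.histogram(h,bins=np.arange(h.min(),h.max()+.004,.004)); c=e[H.argmax()]+.002; print("hist",H)
    p=p0[abs(h-c)<.008]
    for tol in (.006,.004,.003,.003):
        m0=p.mean(0); nn=np.linalg.svd(p-m0,full_matrices=False)[2][2]; nn*=np.sign(nn[2]); p=p0[abs((p0-m0)@nn)<tol]
    print("n",nn.round(3),"tilt",np.degrees(np.arccos(nn[2])).round(2),"az",np.degrees(np.arctan2(-nn[1],-nn[0])).round(2),len(p))
    ex=np.array([0,0,1])-nn*nn[2]; ex/=np.linalg.norm(ex); ey=np.cross(nn,ex); A=np.c_[ex,ey]
    B=box((p-m0)@A); print("frame box",B,"ctr",(m0+A@B[0]/1e3).round(4), "pl",(nn@m0).round(4))
    hh=(v.P-m0)@nn; bl=W&(v.hsv[...,2]<60)&(hh>.005)&(hh<.04); bl=big(bl)
    print("rail n",bl.sum(),np.percentile(hh[bl],[2,25,50,75,98]).round(4))
    t=v.P[bl&(hh>.02)]; 
    if len(t)>5: B2=box((t-m0)@A); print("railtop",len(t),B2,(m0+A@B2[0]/1e3+nn*.026).round(4))
E
python3 b.py
```

```text
== top
1080 [0.037 0.07  0.113]
hist [ 48 296 410 304  12   0   0   0   2   4   0   0   0   0   0   0   0   0
   0   0   0   0   0   0   0   0   0   0   0   0   0   0   0   0   0   0
   0   0   0   0   0   0   0   0   0   0   0   0   0   0   0   0   0   0
   0   0   0   0   0   0   0   0   0   0   0   0   0   0   0   0   0   0
   0   0   0   0   0   0   0   0   0   0   0   0   0   0   0   0   0   0
   0   0   0   0   0   0   0   0   0   0   0   0   0   0   0   0   0   0
   0   0   0   0   0   0   0   0   0   0   0   0   0   0   0   0   0   0
   0   0   0   0   0   0   0   0   0   0   0   0   0   0   0   0   0   0
   0   0   0   0   0   0   0   0   0   0   0   0   0   0   0   0   0   0
   0   0   0   0   0   0   0   0   0   0   0   0   0   0   0   0   0   0
   0   0   0   0   0   0   0   0   0   0   0   0   0   0   0   0   0   0
   0   0   0   0   0   0   0   0   0   0   0   0   0   0   0   0   0   0
   0   0   0   0   0   0   0   0   0   0   0   0   0   0   0   0   0   0
   0   0   0   4]
n [-0.59  -0.073  0.804] tilt 36.49 az 7.08 642
frame box (array([-0.8, -4. ]), array([120.6, 11
[... 705 characters left out ...]
0   0   0   0   0   0   0   0   0
   0   0   0   0   0   0   0   0   0   0   0   0   0   0   0   0   0   0
   0   0   0   0   0   0   0   0   0   0   0   0   0   0   0   0   0   0
   0   0   0   0   0   0   0   0   0   0   0   0   0   0   0   0   0   0
   0   0   0   0   0   0   0   0   0   0   0   0   0   0   0   0   0   0
   0   0   0   0   0   0   0   0   0   0   0   0   0   0   0   0   0   0
   0   0   0   4]
n [-0.601 -0.048  0.798] tilt 37.08 az 4.55 467
frame box (array([-1.3,  5.5]), array([117.3, 123.1]), 1.09) ctr [ 0.4898 -0.3074  0.0733] pl -0.2212
rail n 113 [0.0097 0.0187 0.0253 0.0273 0.0296]
railtop 80 (array([47. ,  1.1]), array([10.2, 85.7]), 3.08) [ 0.513  -0.3099  0.1232]
```

```bash
cat > h.py <<'E'
import numpy as np
from scipy.spatial.transform import Rotation as Ro
from m import *
def frame(yaw,tilt):  # carrier-like frame: x up the slope, z out of face
    return (Ro.from_euler('z',yaw,degrees=True)*Ro.from_euler('y',-tilt,degrees=True)).as_matrix()
YU=15.65; RU=frame(YU,0); OU=np.array([.5945,.0737,0.])
def U(x,y,z): return OU+RU@np.array([x,y,z])/1e3        # unit coords in mm -> world
YC=6.5; RC=frame(YC,35); FC=np.array([.4954,-.3073,.0795]); OC=FC-RC[:,2]*.010
GZ=37.5                                                 # TCP height over carrier underside
def tool(O,R,sg,gx=38,gy=0,gz=GZ):
    Rt=np.c_[R[:,1]*sg,R[:,0]*sg,-R[:,2]]
    return O+R@np.array([gx,gy,gz])/1e3, Ro.from_matrix(Rt).as_quat()
def bedpose(tx,tz,th,dy=0):  # carrier pose from tongue-tip place in bed frame (mm), tilt deg
    R=frame(YU,th); return U(tx,dy,98+tz)+R@np.array([.066,0,0]),R
def cube(O,R,x,y,z): return np.array([O+R@np.array([a,b,c])/1e3 for a in x for b in y for c in z])
E
cat > ov.py <<'E'
from h import *; from workcell import r
sets=[(cube(OU,RU,(-105,105),(-85,225),(80,80)),(255,0,0)),(cube(OU,RU,(-39,39),(-42,42),(98,98)),(255,0,255)),(cube(OU,RU,(-13,13),(122,134),(118,118)),(0,255,0)),
(cube(OC,RC,(-50,50),(-60,60),(10,10)),(255,0,0)),(cube(OC,RC,(33,43),(-45,45),(36,36)),(0,255,0)),(cube(OU,RU,(-68,-58),(-50,50),(107,107)),(0,0,255))]
k=5; out=[]
for n,w in (("top",((140,140,135,110),(335,190,65,60))),("side",((235,155,97,75),(250,232,65,72)))):
    v=V(n); row=[]
    for (x,y,a,b) in w:
        im=cv2.resize(v.im[y:y+b,x:x+a,::-1],(a*4,b*4),interpolation=cv2.INTER_CUBIC)
        for P,c in sets:
            q=((v.pix(P)+.5-[x,y])*4*8).astype(int)
            for i in range(8):
                for j in (1,2,4):
                    if i<i^j: cv2.line(im,q[i].tolist(),q[i^j].tolist(),c,1,cv2.LINE_AA,3)
        row.append(cv2.copyMakeBorder(im,0,300-min(300,b*4) if b*4<300 else 0,0,0,cv2.BORDER_CONSTANT)[:440])
    H=max(i.shape[0] for i in row); out.append(np.hstack([cv2.copyMakeBorder(i,0,H-i.shape[0],0,0,cv2.BORDER_CONSTANT) for i in row]))
Wd=max(o.shape[1] for o in out); o=np.vstack([cv2.copyMakeBorder(i,0,0,0,Wd-i.shape[1],cv2.BORDER_CONSTANT) for i in out]); print(o.shape)
o=cv2.resize(o,None,fx=min(1,800/o.shape[1],600/o.shape[0]),fy=min(1,800/o.shape[1],600/o.shape[0])); cv2.imwrite("pics/ov.png",o)
for sg in (1,-1):
    for nm,(p,q) in dict(rack=tool(OC,RC,sg),rackup=tool(OC+RC[:,2]*.08,RC,sg),ins=tool(*bedpose(-48,20,22),sg),flat=tool(*bedpose(-65,0,0),sg)).items():
        s=r.solve_ik(p,q); print(sg,nm,p.round(3),None if s is None else np.round(s,2))
for sg in (1,-1):
    p=U(0,128,117);Rt=np.c_[RU[:,0]*sg,-RU[:,1]*sg,-RU[:,2]]; print("tab",np.round(r.solve_ik(p,Ro.from_matrix(Rt).as_quat()),2))
E
python3 ov.py
```

```text
(740, 800, 3)
1 rack [ 0.511 -0.306  0.124] [-0.91  0.5   1.89  0.96  0.65 -1.78]
1 rackup [ 0.465 -0.311  0.189] [-1.    0.35  1.9   0.82  0.78 -1.68]
1 ins [0.628 0.083 0.192] [-0.04  0.43  1.65  0.18  0.71 -0.43]
1 flat [0.632 0.084 0.136] [ 0.01  0.65  1.35 -0.    1.14 -0.26]
-1 rack [ 0.511 -0.306  0.124] [-0.91  0.5   1.89  0.96  0.65  1.36]
-1 rackup [ 0.465 -0.311  0.189] [-1.    0.35  1.9   0.82  0.78  1.46]
-1 ins [0.628 0.083 0.192] [-0.04  0.43  1.65  0.18  0.71  2.71]
-1 flat [0.632 0.084 0.136] [ 0.01  0.65  1.35 -0.    1.14  2.88]
tab [ 0.21  0.6   1.51 -0.    1.03  1.51]
tab [ 0.21  0.6   1.51 -0.    1.03 -1.63]
```

View pics/ov.png

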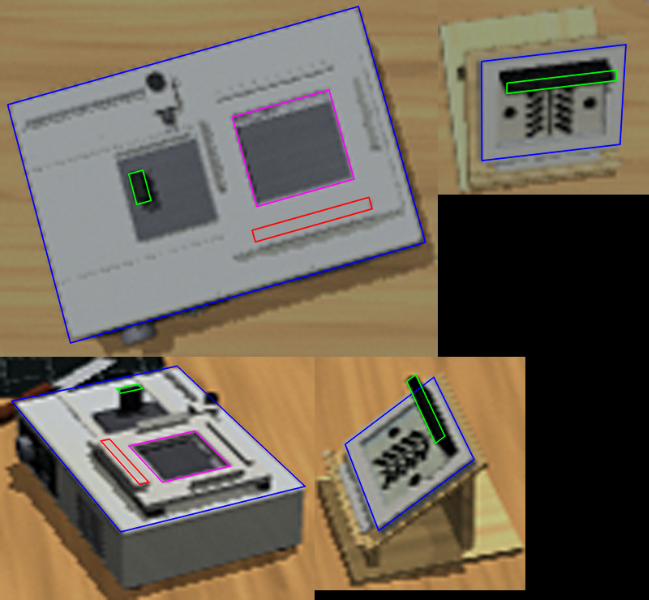

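Overlay: model outlines match the unit (both views within ~1 px) and the carrier frame; rail within ~2 mm. Grasping.

```bash
cat > g.py <<'E'
from h import *; from workcell import r, command_gripper, optics
def st(l):
    s=r.read_state(); print(l,"t",round(s['time_s'],2),"p",s['eef_pos'].round(4),"F",s['contact_force'].round(2),"M",s['torque'].round(2),"w",round(s['grip_width'],4)); return s
def snap(k):
    for n in ("top","side"):
        im,d=optics.get_image(n); np.savez(f"{n}{k}.npz",im=im,d=d,**optics.camera_model(n)); cv2.imwrite(f"pics/{n}{k}.png",im[:,:,::-1])
E
python3 - <<'E'
from g import *
p,q=tool(OC+RC[:,2]*.08,RC,1); r.reach(p,q); command_gripper(.05,60); st("hover")
p1,_=tool(OC+RC[:,2]*.01,RC,1); r.move_straight(p1,q,speed=.15)
p2,_=tool(OC,RC,1); print("hit",r.move_straight(p2,q,speed=.03,max_force=5)); st("at")
command_gripper(0.0,60); st("closed")
snap(1)
p3,_=tool(OC+RC[:,2]*.04,RC,1); r.move_straight(p3,q,speed=.08); st("lift")
E
```

```text
hover t 2.04 p [ 0.465  -0.3109  0.1894] F [1.13 0.62 0.09] M [-0.01  0.28 -0.03] w 0.0497
hit False
at t 3.14 p [ 0.5106 -0.3056  0.1238] F [ 0.5  -0.01  0.2 ] M [-0.04  0.25 -0.03] w 0.0502
closed t 3.58 p [ 0.5108 -0.3056  0.1242] F [-0.88 -0.9   4.16] M [0.09 0.08 0.07] w 0.0091
lift t 4.33 p [ 0.4876 -0.3083  0.1565] F [ 0.18 -0.61 -2.14] M [ 0.01  0.45 -0.02] w 0.0087
```

Run:
```python
from g import *
command_gripper(0.0,90)
q0=r.read_state()['eef_rot']; p=r.read_state()['eef_pos']; p[2]=.27; r.move_straight(p,q0,speed=.2)
p,q=tool(*bedpose(-46,60,22),1); r.move_straight(p,q,speed=.2); 
p,q=tool(*bedpose(-46,25,22),1); r.move_straight(p,q,speed=.1); r.hold(.3); st("over"); snap(2)
# overlay predicted carrier
O,R=bedpose(-46,25,22); out=[]
for n,(x,y,a,b) in (("top",(190,140,95,95)),("side",(250,130,95,95))):
    v=V(n,2); im=cv2.resize(v.im[y:y+b,x:x+a,::-1],(400,400),interpolation=cv2.INTER_CUBIC); k=400/95
    for P,c in ((cube(O,R,(-50,50),(-60,60),(10,10)),(255,0,0)),(cube(O,R,(-66,-50),(-45,45),(0,3)),(0,0,255)),(cube(O,R,(33,43),(-45,45),(10,36)),(0,255,0))):
        qq=((v.pix(P)+.5-[x,y])*k*8).astype(int)
        for i in range(8):
            for j in (1,2,4):
                if i<i^j: cv2.line(im,qq[i].tolist(),qq[i^j].tolist(),c,1,cv2.LINE_AA,3)
    out.append(im)
cv2.imwrite("pics/ov2.png",np.hstack(out))
```

```text
over t 8.31 p [0.6298 0.0835 0.1974] F [-0.15  0.   -2.76] M [-0.11  0.26  0.02] w 0.0081
```

View pics/ov2.png

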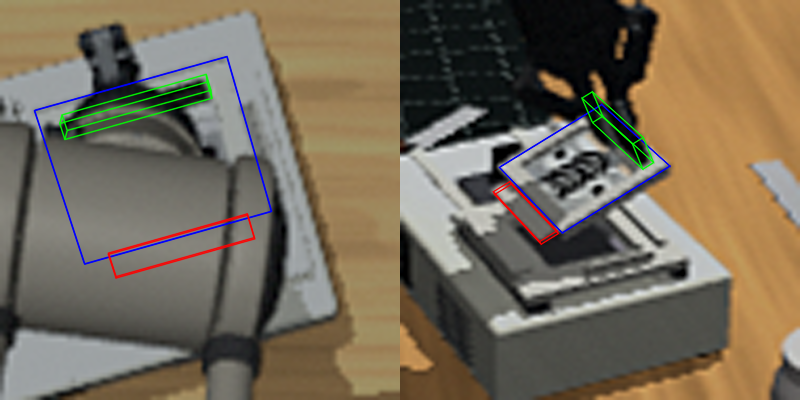

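Overlay in the side view agrees with the predicted carrier pose (rail at (620,130), tongue at (525,213)); top view occluded by the arm. Quick numeric check of lateral offset.

Run:
```python
from h import *
for k in (0,2):
  v=V("side",k); L=(v.P-OU)@RU*1e3
  h=(abs(L[...,2]-80)<4)&(v.hsv[...,1]<60)
  # row-wise subpixel-ish edges: y of -y housing edge for x in bins, x of the +x edge for y bins
  e=[L[h&(abs(L[...,0]-x)<4)&(L[...,1]>-110)&(L[...,1]<0)][:,1].min() for x in range(-80,90,10)]
  f=[L[h&(abs(L[...,1]-y)<4)&(L[...,0]<125)][:,0].max() for y in range(-70,30,10)]
  print(k,"housing -y edge",np.round(np.median(e),1),"+x edge",np.round(np.median(f),1), "z",np.median(L[h][:,2]).round(1))
O,R=bedpose(-46,25,22); C=(v.P-O)@R*1e3
f=(abs(C[...,2]-9)<6)&(v.hsv[...,1]<50)&(abs(C[...,0])<70)&(abs(C[...,1])<75)
lo=[C[f&(abs(C[...,0]-x)<4)][:,1].min() for x in range(-40,45,8)]; hi=[C[f&(abs(C[...,0]-x)<4)][:,1].max() for x in range(-40,25,8)]
fr=f&(abs(C[...,0])<48)&(abs(C[...,1])>48)&(abs(C[...,1])<58)
print("y lo",np.round(lo,1),"hi",np.round(hi,1),"face z",np.percentile(C[fr][:,2],[10,50,90]).round(1))
A=np.c_[C[fr][:,:2],np.ones(fr.sum())]; print("plane slope deg",np.degrees(np.linalg.lstsq(A,C[fr][:,2],rcond=None)[0][:2]).round(2))
xm=[C[f&(abs(C[...,1]-y)<4)&(C[...,0]>25)][:,0].max() for y in range(-55,-20,6)]; print("x hi",np.round(xm,1))
bl=(v.hsv[...,2]<60)&(C[...,2]>12)&(C[...,2]<38)&(abs(C[...,0]-38)<9)&(abs(C[...,1])<60); print("rail y",np.percentile(C[bl][:,1],[0,1,99,100]).round(1))
```

```text
0 housing -y edge -87.5 +x edge 103.7 z 79.5
2 housing -y edge -86.9 +x edge 101.0 z 79.6
y lo [-63.5 -62.9 -65.7 -66.4 -63.1 -65.7 -62.4 -65.  -65.2 -66.2 -61.8] hi [57.6 61.  55.2 56.8 62.1 52.5 66.  55.5 64.4] face z [ 6.7 10.2 13. ]
plane slope deg [-0.09 -0.2 ]
x hi [46.4 48.7 48.7 48.4 48.  50.6]
rail y [-49.3 -49.   12.7  19.5]
```

```bash
cat > k.py <<'E'
from g import *
DY=1.0
def go(tx,tz,th,sp,mf=None,dy=DY,note=True):
    p,q=tool(*bedpose(tx,tz,th,dy),1); hit=r.move_straight(p,q,speed=sp,max_force=mf)
    s=r.read_state(); R=frame(YU,th); e=(s['eef_pos']-R@np.array([.104,0,GZ/1e3])-OU)@RU*1e3-[0,0,98]
    if note: print((tx,tz,th),"hit",hit,"tip",e.round(2),"F(unit)",(s['contact_force']@RU).round(2),"My",(s['torque']@RU)[1].round(2),"t",round(s['time_s'],2))
    return hit,e
E
python3 - <<'E'
from k import *
go(-46,6,22,.1)
go(-46,-5,22,.012,2.5)
E
```

```text
(-46, 6, 22) hit False tip [-46.32   1.15   5.39] F(unit) [ 1.1   0.37 -1.88] My 0.29 t 8.75
(-46, -5, 22) hit True tip [-45.73   0.98  -1.86] F(unit) [2.77 0.14 3.58] My 0.06 t 9.41
```

Run:
```python
from k import *
go(-46,-0.4,21,.03); r.hold(.1)
go(-55,-0.4,21,.04,4)
go(-63,-0.6,21,.025,4)
```

```text
(-46, -0.4, 21) hit False tip [-46.23   1.13  -0.97] F(unit) [-0.82  0.48 -3.82] My 0.28 t 9.66
(-55, -0.4, 21) hit False tip [-55.33   0.95  -0.34] F(unit) [-0.22  0.37 -2.8 ] My 0.29 t 10.13
(-63, -0.6, 21) hit True tip [-62.56   0.96  -0.81] F(unit) [ 5.36  0.33 -1.13] My -0.61 t 10.5
```

Run:
```python
from k import *
for a in ((-61.5,-.7,20,.03),(-62.8,-.7,16,.04),(-63.8,-.7,11,.04),(-64.5,-.7,6,.03),(-65,-.7,3,.03)):
    if go(*a,8)[0]: break
snap(3)
```

```text
(-61.5, -0.7, 20) hit False tip [-61.79   1.16  -1.25] F(unit) [ 0.04 -0.65 -2.3 ] My 0.16 t 10.76
(-62.8, -0.7, 16) hit False tip [-62.81   1.17  -1.12] F(unit) [ 0.29 -0.06 -2.24] My 0.23 t 11.08
(-63.8, -0.7, 11) hit False tip [-64.05   1.16  -1.  ] F(unit) [ 1.47 -0.6  -3.35] My -0.16 t 11.46
(-64.5, -0.7, 6) hit False tip [-64.53   1.02  -0.67] F(unit) [ 1.89  0.28 -3.73] My -0.38 t 11.92
(-65, -0.7, 3) hit False tip [-64.71   0.95  -0.49] F(unit) [ 2.92 -0.02 -1.81] My -0.65 t 12.25
```

Run:
```python
from k import *
go(-63.8,-.7,3,.02); r.hold(.2); go(-63.8,-.7,3,.02)
go(-63.8,-.7,1.5,.02,8)
go(-63.8,-.7,0,.02,8)
go(-63.8,-1.2,0,.02,6)
snap(4)
v=V("side",4);O,R=bedpose(-63.8,-1.2,0,1); C=(v.P-O)@R*1e3
fr=(abs(C[...,2]-9)<9)&(v.hsv[...,1]<50)&(abs(C[...,0])<48)&(abs(C[...,1])>50)&(abs(C[...,1])<58)
c=np.linalg.lstsq(np.c_[C[fr][:,:2],np.ones(fr.sum())],C[fr][:,2],rcond=None)[0]; print("slope",np.degrees(c[:2]).round(2),"face height",c[2].round(2),fr.sum())
a=v.im[130:240,230:350,::-1]; cv2.imwrite("pics/s4.png",cv2.resize(a,None,fx=5,fy=5,interpolation=cv2.INTER_CUBIC))
```

```text
(-63.8, -0.7, 3) hit False tip [-64.43   1.07  -0.83] F(unit) [-0.05  0.43 -2.55] My -0.06 t 12.6
(-63.8, -0.7, 3) hit False tip [-63.85   1.02  -0.74] F(unit) [ 0.28  0.36 -2.18] My -0.05 t 13.05
(-63.8, -0.7, 1.5) hit False tip [-63.65   1.04  -0.96] F(unit) [-0.21  0.21 -3.55] My -0.07 t 13.34
(-63.8, -0.7, 0) hit False tip [-63.74   1.02  -0.91] F(unit) [ 0.24  0.37 -3.47] My -0.09 t 13.63
(-63.8, -1.2, 0) hit False tip [-63.88   0.99  -1.06] F(unit) [-0.45 -0.87 -2.55] My -0.07 t 13.88
slope [-0.19  0.04] face height 9.4 74
```

View pics/s4.png

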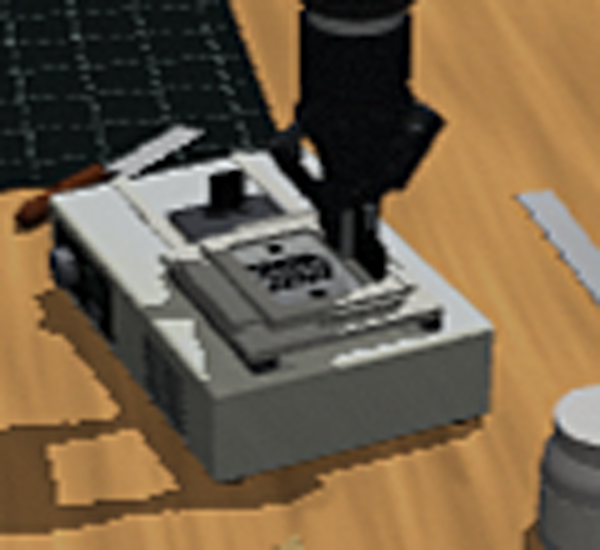

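Carrier lies flat, tongue under the lip, between the guides (around (290,275)). Lower to contact, release, look.

Run:
```python
from k import *
go(-63.8,-4.5,0,.01,4)
command_gripper(.03,20); st("open")
s=r.read_state(); p=s['eef_pos'].copy(); p[2]+=.06; r.move_straight(p,speed=.1)
# over the tab
Rt=np.c_[RU[:,0],-RU[:,1],-RU[:,2]]; c=[Ro.from_matrix(np.c_[RU[:,0]*g,-RU[:,1]*g,-RU[:,2]]).as_quat() for g in (1,-1)]
j=np.array(r.read_state()['joint_positions']); c=min(c,key=lambda q:abs(np.array(r.solve_ik(U(0,128,185),q))-j).max())
r.reach(U(0,128,185),c); command_gripper(.045,20); st("above tab"); snap(5)
for n in ("top","side"):
    v=V(n,5); z=v.P[...,2]; L=(v.P-OU)@RU*1e3
    f=(abs(L[...,2]-108)<5)&(v.hsv[...,1]<60)&(v.hsv[...,2]>70)&(abs(L[...,0])<80)&(abs(L[...,1])<68); f=big(f)
    c3=np.linalg.lstsq(np.c_[L[f][:,:2],np.ones(f.sum())],L[f][:,2],rcond=None)[0]
    print(n,f.sum(),"x",np.percentile(L[f][:,0],[1,99]).round(1),"y",np.percentile(L[f][:,1],[1,99]).round(1),"slope",np.degrees(c3[:2]).round(2),"z0",c3[2].round(1),box(L[f][:,:2]/1e3))
    t=(L[...,2]>112)&(L[...,2]<121)&(v.hsv[...,2]<70)&(abs(L[...,0])<18)&(abs(L[...,1]-128)<16); print("tab",t.sum(),L[t].mean(0).round(1) if t.any() else None)
a=V("top",5).im[135:255,140:285,::-1]; cv2.imwrite("pics/t5.png",cv2.resize(a,None,fx=5,fy=5,interpolation=cv2.INTER_CUBIC))
```

```text
(-63.8, -4.5, 0) hit True tip [-63.83   1.01  -1.28] F(unit) [-0.5  -0.54  5.86] My 0.05 t 14.19
open t 14.53 p [0.6319 0.0855 0.1324] F [ 0.04 -0.29  0.47] M [ 0.05  0.01 -0.05] w 0.0302
above tab t 16.82 p [0.5601 0.1967 0.185 ] F [0.17 0.37 0.24] M [ 0.01  0.   -0.01] w 0.0448
top 1018 x [-74.3  47.5] y [-57.2  66.8] slope [ 0.29 -0.05] z0 106.7 (array([-13.,   5.]), array([123.9, 126. ]), 0.04)
tab 19 [ -7.7 128.4 116.3]
side 362 x [-71.9  58.1] y [-66.3  66.3] slope [-0.14  0.2 ] z0 106.7 (array([-5.6,  0.6]), array([135.4, 136.5]), 89.02)
tab 19 [  0.2 123.1 115.9]
```

View pics/t5.png

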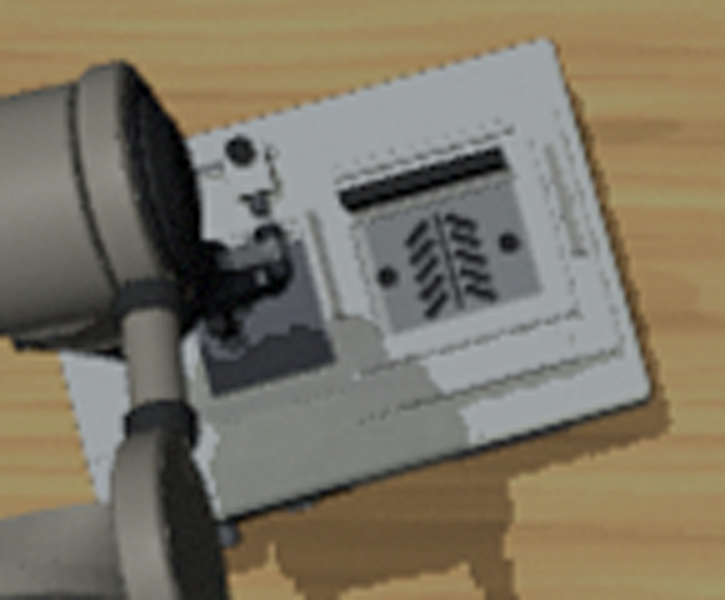

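Top view: carrier in the bed, rail at (425,178), glass over the port, tab still at shut. Depth gives face z ≈106.7–107.3 level within 0.3°. Now the shutter.

```bash
cat > s.py <<'E'
from g import *
import sys
q=r.read_state()['eef_rot']; Z=119
def F():
    a=[]
    for _ in range(4): r.hold(.03); a.append(r.read_state()['contact_force']@RU)
    return np.mean(a,0)
print("down hit",r.move_straight(U(0,128,Z),q,speed=.08,max_force=4))
F0=F(); command_gripper(0,25); st("gripped"); f=F(); print("F0",F0.round(2),f.round(2))
y=128; print("pull hit",r.move_straight(U(0,y+14,Z),q,speed=.03,max_force=6)); f=F(); st("14"); print(f.round(2))
o=14
while o<35:
    o+=.7; hit=r.move_straight(U(0,y+o,Z),q,speed=.02,max_force=5.5); f=F()-F0
    ya=((r.read_state()['eef_pos']-OU)@RU*1e3)[1]-128
    print(round(o,1),ya.round(2),"Fy",f[1].round(2),"hit" if hit else "")
    if f[1]<-4.2: break
s=r.read_state(); print(s['time_s'],s['grip_width'])
E
python3 s.py
```

```text
down hit False
gripped t 18.43 p [0.5601 0.197  0.1193] F [-1.01  0.3   2.44] M [-0.03  0.09 -0.04] w 0.0114
F0 [-0.01  0.56 -0.2 ] [-0.87  0.22  2.52]
pull hit False
14 t 19.31 p [0.556  0.2114 0.1193] F [-1.2  -0.12  5.88] M [-0.17  0.15 -0.07] w 0.0113
[-1.24  0.29  5.01]
14.7 15.64 Fy -0.68 
15.4 16.62 Fy 0.86 
16.1 17.58 Fy 1.88 
16.8 18.41 Fy 1.7 
17.5 19.1 Fy 1.61 
18.2 19.75 Fy 1.96 
18.9 20.09 Fy 0.11 
19.6 20.37 Fy -1.49 
20.3 20.59 Fy -3.5 
21.0 20.89 Fy -5.13 
23.1417 0.01128722186503574
```

Felt the notch: pull onwards from 15.5 to 19.8 mm, then −5 N at 20.9 mm. Relax to zero force, release, retreat, check.

```bash
cat > e.py <<'E'
from g import *
q=r.read_state()['eef_rot']
r.move_straight(U(0,128+19.2,119),q,speed=.02); r.hold(.1); st("relaxed"); 
command_gripper(.035,20); st("released")
r.move_straight(U(0,128+20,220),q,speed=.12); p=r.read_state()['eef_pos']
r.movej([-1.479,0.342,1.524,0,1.275,-0.146]); r.hold(.3); st("away"); snap(6)
for n in ("top","side"):
    v=V(n,6); v0=V(n,0)
    for k,w in ((0,v0),(6,v)):
        L=(w.P-OU)@RU*1e3; t=(L[...,2]>111)&(L[...,2]<122)&(w.hsv[...,2]<60)&(abs(L[...,0])<20)&(L[...,1]>105)&(L[...,1]<175)
        print(n,k,"tab",t.sum(),L[t].mean(0).round(1))
    L=(v.P-OU)@RU*1e3; g=(abs(L[...,2]-108)<4)&(v.hsv[...,1]<60)&(abs(L[...,0])<46)&(abs(L[...,1])<57)&(v.hsv[...,2]>70)
    c3=np.linalg.lstsq(np.c_[L[g][:,:2],np.ones(g.sum())],L[g][:,2],rcond=None)[0]; print(n,"slope",np.degrees(c3[:2]).round(2),"z",c3[2].round(1))
    b=(v.hsv[...,2]<60)&(L[...,2]>128)&(L[...,2]<139)&(abs(L[...,0]-38)<16)&(abs(L[...,1])<60); print("rail top",b.sum(),L[b].mean(0).round(1),np.percentile(L[b][:,1],[1,99]).round(1))
a=V("top",6).im[135:255,140:285,::-1]; b=V("side",6).im[140:240,235:340,::-1]
cv2.imwrite("pics/f6.png",np.hstack([cv2.resize(a,(435,360),interpolation=cv2.INTER_CUBIC),cv2.resize(b,(365,360),interpolation=cv2.INTER_CUBIC)]))
E
python3 e.py
```

```text
relaxed t 23.49 p [0.5547 0.2163 0.1193] F [-0.5  -0.51  5.61] M [-0.14  0.2  -0.07] w 0.0114
released t 23.84 p [0.5546 0.2157 0.1186] F [ 0.76 -0.49 -0.54] M [-0.01  0.04 -0.03] w 0.0348
away t 28.1 p [ 0.1239 -0.5103  0.2563] F [-0.58 -0.14  1.1 ] M [ 0.03  0.05 -0.03] w 0.0349
top 0 tab 44 [-1.000e-01  1.285e+02  1.170e+02]
top 6 tab 45 [ -0.5 148.3 116.1]
top slope [ 0.26 -0.2 ] z 106.8
rail top 123 [ 36.2   1.7 132.8] [-39.8  44.7]
side 0 tab 18 [  1.2 123.6 115.1]
side 6 tab 18 [ -0.6 143.1 115.2]
side slope [-0.53  0.15] z 106.9
rail top 46 [ 37.5  -1.7 132.2] [-42.   43.8]
```

View pics/f6.png

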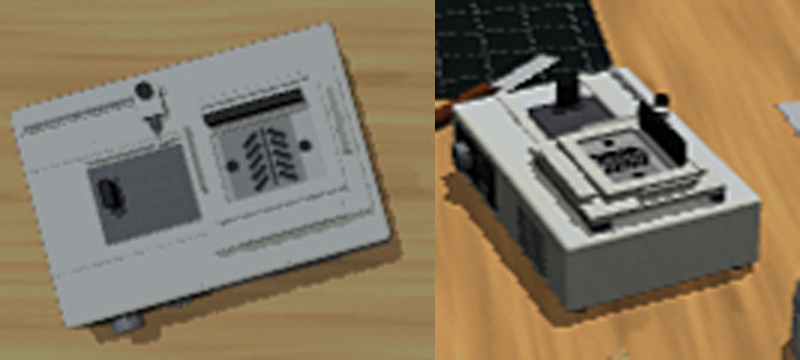

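The final view shows the carrier flat in its bed, its rail at (253,107), and the tab moved about 19.6 mm and holding there. Handing in.

```bash
python3 -c "
from workcell import r
r.finish_job(); print(r.read_state()['time_s'])"
```

```text
the job is handed in; nothing more can be done
the job is handed in; nothing more can be done
```

The carrier lies in its bed and the shutter is open at its first stop. I handed the job in at about 28 s of robot time.

**What I did:** I gripped the carrier by its rail, lifted it off the rack and found the bed by touch. With the carrier tilted about 21°, I slid the tongue about 4.5 mm under the lip. I then swung it down in small steps, with about 5 N of contact force or less up to the final touch-down (about 8 N), and released it. Next I drew the shutter by its tab. I felt it pull onwards from about 15.5 to 19.8 mm, then resist with 5.1 N at 20.9 mm. I stopped there, eased the pull off and let go.

**Last checks, both cameras:**
- **Carrier:** its face is level within about 0.5° and sits 9.4 mm above my earlier measurement of the bed (nominal 10 mm). By the arm's position its middle is about +2 mm in x; from the rail in the pictures it is between −2 and 0 mm. Both are inside the allowed range.
- **Shutter:** it has opened 19.5 to 19.8 mm by tab displacement and stayed put after release, which fits the stop I felt.
- **Other things:** I looked closely only at the unit in the final pictures. The arm met nothing else along the way.

**Disagreements:** the side camera read about 2 mm to −y on the housing edge and about 5 mm on the tab. The two cameras gave the carrier's rail centre as +1.7 and −1.7 mm in y. Each is inside the 2.5 mm tolerance, and their mean is about 0.

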